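# Balance the centrifuge rotor

### The arm

A 6-joint arm with a two-finger parallel gripper is mounted at the origin on a cart in front of the work surface, level with it; the furniture and walls round the work are solid. World frame = base frame: x ahead of the robot, y to its left, z up, the work surface at z = 0. Lengths are in mm, angles in rad, forces in N, time in s.
With the tool pointing down it reaches from about 275 to 750 mm from the base axis. Payload 10.2 kg.
Tool frame: the origin (TCP) lies midway between the tips of the shut fingers; the grasp point (between the pads) lies 19 mm behind it; z points along the fingers, y is the line along which they close (so a half turn about z gives the same grasp; the last joint's range is limited). The gripper opens to 85 mm and grips with 20 to 120 N. Pads are 22 mm wide; open, the fingers measure 114 mm over their backs; the gripper's body (76 mm by 85 mm) begins 54 mm behind the grasp point. The pads swing forward as they close: fully open they stand 13 mm farther back than shut.
Start: joints at [-0.223, 0.313, 1.498, -0, 1.331, -0.223], TCP at [525.006, -0.013, 231.294] pointing down, gripper open.
Joint ranges: [-2.94, 2.94], [-0.97, 2.17], [0.19, 2.56], [-1.23, 4.37], [0.02, 3.11], [-2.88, 2.88]. Speed limits (rad/s): [2.39, 2.39, 3.01, 3.14, 3.14, 3.14].

### API

Orientations are given as a unit quaternion [w, x, y, z].
In Python, from bench import status, get_image, workorder gives the robot as it stands.
- The arm moves only by the shell command python3 -m crank 'ROWS'. ROWS is JSON, a list of rows, each a list of 5 numbers: the shift along the tool's x, y, z in mm, then the turn about the tool's z in rad, then the closure, from -1 (fully open) to 1 (shut). A call has 1 to 12 rows; each row is the pose to reach, as a shift and turn from the pose commanded when the call began, along the tool's axes at that moment; what a row does not reach only later rows make up. A row lasts 1/8 s, in which the tool goes at most 62.5 mm and 10.7 degrees, less where a joint would pass 70% of its speed; a pose out of reach is approached as far as the arm can. A call with a gripper value outside its range is refused whole. The fingers move at their own pace and stop on an object; the grip force is fixed at half the most. Time passes only in rows, so rows that repeat a pose let the fingers close. It gives the time, the measured TCP pose, the force, the opening and the grip force at its end, in the units of the state.
- status.get_state(): the state, without advancing time (a new reading comes with each control period).
- get_image(name): name is "scene" or "side" or "wrist"; returns a dict with "pixels" (480x640x3 uint8, blue, green, red), "depth" (480x640 float32, mm along the optical axis (not along the pixel's ray), 0 where there is no reading), "K" (3x3 intrinsics, pixels), "D" ([k1, k2, p1, p2, k3] as OpenCV has them; the pictures are not rectified), "view" (4x4, takes a point from world to camera coordinates); the wrist camera has in their place "hand_eye" (4x4, takes a point from camera to tool coordinates, whose origin is the TCP and whose axes are the flange's). Camera axes: x right, y down, z forward; pixel columns grow to the right and rows downward; lengths in mm; the calibration is good to about 2 mm. A picture is of the moment at which its call begins: read the wrist's pose just before it.
- workorder.finish_job(): hands the job in; it is judged then, once.
The state is a dict: "t": time; "joints": joint angles; "joint_vel": joint speeds; "joint_efforts": joint torques, N m; "ee_pos": TCP position; "tcp_rot": TCP orientation; "ft_force": force on the tool from outside, world axes, zero at the start; "torque": the same for the moment, N m; "grip_width": finger opening in mm; "grasp_force": force on a finger pad.
Only numpy, scipy, OpenCV 4.12 (cv2) and the standard library are available. Lean on these libraries where they do the work, as an engineer would, in place of code of your own. Each camera call takes 0.05 s, during which the arm holds its last target. There are 200 camera calls.

### The job

Balance the centrifuge for its run: take the yellow-capped tube, which belongs to another run, out of the rotor and stand it in a free hole of the tube rack, and load the red-, blue- and green-capped tubes from the rack, each into the rotor bucket straight across from the loaded tube with the same cap colour. Lower every tube until it stands on the bottom instead of letting it fall, never tip one over, and leave the three tubes that are already loaded in their buckets.

Things in the scene. Friction and masses are not known exactly. Their poses are not given: they have to be found in the camera images.
- centrifuge: White bench centrifuge, fixed, 314 x 314 mm plus a 40 mm control panel toward the robot (-x). Lid open, leaning back on the far side (+x) from 158 mm behind the middle, top 0.41 m high. Open round chamber 272 mm wide, rim 127 mm above the worktop. Origin on the worktop under the chamber's middle, z up.
- rotor: Six-place swing-out rotor, fixed. Origin on its axis at the buckets' undersides, 44 mm above the worktop, z up. Dark upright bucket k (0-5): axis 68 mm out, k x 60 deg from the rotor's x (136 mm apart straight across). Bucket floor, where a tip rests: z = 6 mm; bore 19 mm, flaring above z = 58 to a 27 mm mouth at z = 74. Hub and arms end below z = 80.
- rack: White ten-hole tube rack, fixed, 75 x 200 x 62 mm. Origin under its middle on the worktop, z up, y along it. Square 18 mm holes in the 4 mm top plate (top z = 62) at x = -18, 18 and y = -72, -36, 0, 36, 72 mm; tips rest on its floor, z = 5 mm. At the start tubes stand at (18, -72), (-18, -36) and (18, 0); the other holes are free.
- loaded_red: Conical centrifuge tube, off-white, red screw cap, 30 g, rigid, round, 105 mm tall. Tip flat, 8 mm wide; cone up to 22 mm; body 14.6 mm diameter up to 89 mm; cap 20 mm diameter from 89 to 105 mm above the tip. Origin: middle of the tip, z along the tube to the cap. The red one already in a rotor bucket; it stays there.
- loaded_blue: Conical centrifuge tube, off-white, blue screw cap, 30 g, rigid, round, 105 mm tall. Tip flat, 8 mm wide; cone up to 22 mm; body 14.6 mm diameter up to 89 mm; cap 20 mm diameter from 89 to 105 mm above the tip. Origin: middle of the tip, z along the tube to the cap. The blue one already in a rotor bucket; it stays there.
- loaded_green: Conical centrifuge tube, off-white, green screw cap, 30 g, rigid, round, 105 mm tall. Tip flat, 8 mm wide; cone up to 22 mm; body 14.6 mm diameter up to 89 mm; cap 20 mm diameter from 89 to 105 mm above the tip. Origin: middle of the tip, z along the tube to the cap. The green one already in a rotor bucket; it stays there.
- yellow: Conical centrifuge tube, off-white, yellow screw cap, 30 g, rigid, round, 105 mm tall. Tip flat, 8 mm wide; cone up to 22 mm; body 14.6 mm diameter up to 89 mm; cap 20 mm diameter from 89 to 105 mm above the tip. Origin: middle of the tip, z along the tube to the cap. The only yellow one; at the start in a rotor bucket, straight across from a loaded tube.
- racked_red: Conical centrifuge tube, off-white, red screw cap, 30 g, rigid, round, 105 mm tall. Tip flat, 8 mm wide; cone up to 22 mm; body 14.6 mm diameter up to 89 mm; cap 20 mm diameter from 89 to 105 mm above the tip. Origin: middle of the tip, z along the tube to the cap. The red one standing in the rack at the start.
- racked_blue: Conical centrifuge tube, off-white, blue screw cap, 30 g, rigid, round, 105 mm tall. Tip flat, 8 mm wide; cone up to 22 mm; body 14.6 mm diameter up to 89 mm; cap 20 mm diameter from 89 to 105 mm above the tip. Origin: middle of the tip, z along the tube to the cap. The blue one standing in the rack at the start.
- racked_green: Conical centrifuge tube, off-white, green screw cap, 30 g, rigid, round, 105 mm tall. Tip flat, 8 mm wide; cone up to 22 mm; body 14.6 mm diameter up to 89 mm; cap 20 mm diameter from 89 to 105 mm above the tip. Origin: middle of the tip, z along the tube to the cap. The green one standing in the rack at the start.
Not all that is in view belongs to the job. Leave any black or pink look-alike of the racked_blue alone.

How it is judged (in metres and radians):
At the end, for the whole second after the job is handed in: Each racked tube stands upright (10 degrees) on a bucket floor (5 mm), straight across from its colour (tips over 127 mm apart); loaded tubes seated, within 12 mm of where they were; yellow upright on the floor of a rack hole; all released and at rest (horizontal distance between racked_red and loaded_red above 0.127 m and z of racked_red in the frame of rotor between 0.001 and 0.012 m and horizontal distance between each of racked_red, loaded_red, racked_blue, loaded_blue, racked_green, loaded_green and rotor below 0.08 m and angle between each of racked_red, loaded_red, racked_blue, loaded_blue, racked_green, loaded_green, yellow's own z axis and vertical below 0.17 rad and z of loaded_red in the frame of rotor between 0.001 and 0.012 m and distance of each of loaded_red, loaded_blue, loaded_green from where it was at the start of the episode below 0.012 m and horizontal distance between racked_blue and loaded_blue above 0.127 m and z of racked_blue in the frame of rotor between 0.001 and 0.012 m and z of loaded_blue in the frame of rotor between 0.001 and 0.012 m and horizontal distance between racked_green and loaded_green above 0.127 m and z of racked_green in the frame of rotor between 0.001 and 0.012 m and z of loaded_green in the frame of rotor between 0.001 and 0.012 m and x of yellow in the frame of rack between -0.031 and 0.031 m and y of yellow in the frame of rack between -0.092 and 0.092 m and z of yellow in the frame of rack between 0.001 and 0.012 m and linear speed of each of yellow, racked_red, racked_blue, racked_green below 0.02 m/s and angular speed of each of yellow, racked_red, racked_blue, racked_green below 0.2 rad/s and contact force between each of yellow, racked_red, racked_blue, racked_green and the fingers below 0.05 N); the robot touches nothing.
It fails at once if a tube that was already loaded is pulled out or shifted (more than 12 mm) (distance of any of loaded_red, loaded_blue, loaded_green from where it was at the start of the episode above 0.012 m).
It fails at once if a tube is tipped over (leans more than 45 degrees) (angle between any of yellow, racked_red, racked_blue, racked_green's own z axis and vertical above 0.785 rad).
It fails at once if a tube is let fall (faster than 0.75 m/s while not held, a free drop of about 30 mm) ((linear speed of yellow above 0.75 m/s and contact force between yellow and the fingers below 0.05 N) or (linear speed of racked_red above 0.75 m/s and contact force between racked_red and the fingers below 0.05 N) or (linear speed of racked_blue above 0.75 m/s and contact force between racked_blue and the fingers below 0.05 N) or (linear speed of racked_green above 0.75 m/s and contact force between racked_green and the fingers below 0.05 N)).
It also fails if it takes over 120 s, if anything falls off the work surface, if the arm or the gripper's body presses on something with over 40 N, if the wrist force passes 120 N, or if a joint passes its speed limit or range.

## Working session

There is one attempt and no reset: what is moved stays moved. The work goes in short steps, Python scripts to look and compute and a shell command to move; the robot and the scene stay as the last step left them, time stands still between calls to the robot, and variables do not carry over. Pictures are saved under pics/ and viewed, at most 14 in all, crops included, and the job is handed in when it is done.

```bash
ls; mkdir -p pics; python3 - <<'E'
from bench import status,get_image
import cv2,numpy as np
print(status.get_state())
for n in ["scene","side","wrist"]:
    g=get_image(n); cv2.imwrite(f"pics/{n}0.png",g["pixels"]); np.savez(f"pics/{n}0.npz",**{k:np.array(v) for k,v in g.items()})
    print(n,g["K"],g["D"],g.get("view",g.get("hand_eye")))
E
```

```text
pics
{'t': 0.0, 'joints': array([-2.23437847e-01,  3.13441394e-01,  1.49840675e+00,  2.34379338e-05,
        1.33095043e+00, -2.23404748e-01]), 'joint_vel': array([-0.00137968, -0.00058649, -0.00018756, -0.00038457,  0.00046815,
        0.00025401]), 'joint_efforts': array([-5.78409599e-04, -4.12261176e+01, -2.59742296e+01, -3.58453699e-04,
        4.11797926e-03, -1.23038126e-05]), 'ee_pos': array([5.24767889e+02, 2.66678483e-02, 2.30750883e+02]), 'tcp_rot': array([-5.16289673e-04,  7.07120328e-01,  7.07092977e-01, -3.11660687e-04]), 'ft_force': array([0.54101947, 0.86267479, 0.54207082]), 'torque': array([-0.00767693,  0.01871513, -0.01328453]), 'grasp_force': 0.0, 'grip_width': 85.29438785563369}
scene [[442.74409191   0.         324.15459451]
 [  0.         442.74409191 239.41776923]
 [  0.           0.           1.        ]] [-0.01676645  0.          0.          0.          0.        ] [[ 8.78208412e-01 -4.78245306e-01 -5.60457432e-03 -4.37024979e+02]
 [-2.09438486e-01 -3.74006989e-01 -9.03467926e-01  1.71967259e+02]
 [ 4.29983145e-01  7.94606946e-01 -4.28619057e-01  6.65087436e
[... 289 characters left out ...]
7910771e-01 -9.36780511e-04  4.99257424e+02]
 [-1.72663379e-01  4.52751968e-01 -8.74758831e-01  1.29070851e+02]
 [ 3.13509737e-01 -8.16648967e-01 -4.84557643e-01  9.45004657e+02]
 [ 0.00000000e+00  0.00000000e+00  0.00000000e+00  1.00000000e+00]]
wrist [[392.78244538   0.         321.20950911]
 [  0.         392.78244538 244.79558597]
 [  0.           0.           1.        ]] [-0.086975  0.        0.        0.        0.      ] [[-3.52481584e-04 -9.59429067e-01 -2.81949892e-01  7.21300738e+01]
 [ 9.99999922e-01 -3.88496704e-04  7.18335909e-05  4.49219104e-01]
 [-1.78455839e-04 -2.81949845e-01  9.59429129e-01 -1.42978689e+02]
 [ 0.00000000e+00  0.00000000e+00  0.00000000e+00  1.00000000e+00]]
```

View pics/scene0.png

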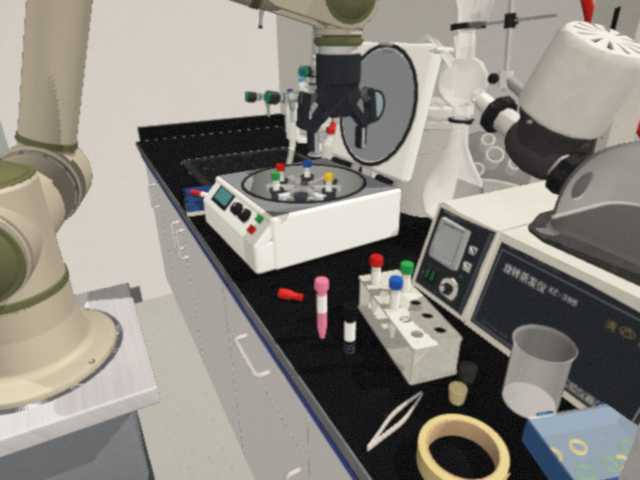

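View pics/wrist0.png

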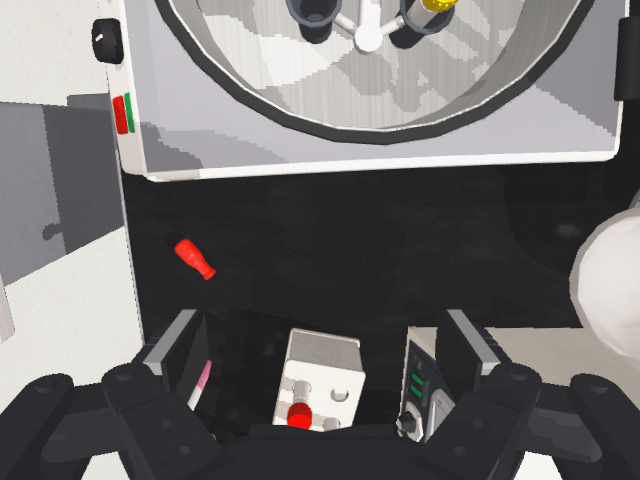

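The scene view shows the centrifuge with caps near (277,175), (280,168), (307,165) and (328,178), and the rack with red (376,262), blue (396,284) and green (407,268). Decoys are the pink tube (321,290), the black one (349,320) and a red object lying at (290,294). In the wrist view, up is +y and right is +x.

```bash
cat > h.py <<'E'
import cv2,numpy as np
from bench import status,get_image
from scipy.spatial.transform import Rotation as R
HUE={'red':[(0,8),(172,180)],'blue':[(100,125)],'green':[(50,85)],'yellow':[(20,34)]}
def c2w(g,st=None):
    if 'view' in g: return np.linalg.inv(g['view'])
    q=np.array(st['tcp_rot'],float); T=np.eye(4); T[:3,:3]=R.from_quat(np.r_[q[1:],q[0]]).as_matrix(); T[:3,3]=st['ee_pos']
    return T@g['hand_eye']
def rays(g,uv):
    p=cv2.undistortPoints(np.array(uv,float).reshape(-1,1,2),g['K'],g['D']).reshape(-1,2)
    return np.c_[p,np.ones(len(p))]
def world(g,T):   # full cloud
    h,w=g['depth'].shape; v,u=np.mgrid[:h,:w]
    P=rays(g,np.c_[u.ravel(),v.ravel()])*g['depth'].reshape(-1,1)
    return (P@T[:3,:3].T+T[:3,3]).reshape(h,w,3)
def caps(g,T,lo=20,hi=180,smin=130,amin=12):
    W=world(g,T); hsv=cv2.cvtColor(g['pixels'],cv2.COLOR_BGR2HSV); out=[]
    for c,rs in HUE.items():
        m=np.zeros(hsv.shape[:2],bool)
        for a,b in rs: m|=(hsv[...,0]>=a)&(hsv[...,0]<=b)
        m&=(hsv[...,1]>smin)&(hsv[...,2]>60)&(g['depth']>0)
        m&=(W[...,2]>lo)&(W[...,2]<hi)
        n,l,s,ce=cv2.connectedComponentsWithStats(m.astype(np.uint8))
        for i in range(1,n):
            if s[i,4]<amin: continue
            P=W[l==i]; zt=np.percentile(P[:,2],95); top=P[P[:,2]>zt-4]
            out.append((c,ce[i].round(0),s[i,4],np.median(P,0).round(1),(top.min(0)/2+top.max(0)/2).round(1),round(zt,1)))
    return out,W
E
python3 - <<'E'
from h import *
for n in ["scene","side"]:
    g=dict(np.load(f"pics/{n}0.npz")); o,W=caps(g,c2w(g))
    print(n); [print(*x) for x in o]
s=cv2.imread("pics/side0.png");cv2.imwrite("pics/side0b.png",s)
a=cv2.resize(cv2.imread("pics/scene0.png")[140:370,190:490],None,fx=2.6,fy=2.6,interpolation=cv2.INTER_CUBIC); cv2.imwrite("pics/crop0.png",a)
E
```

```text
scene
red [331. 129.] 70 [804.7 516.5 165. ] [812.5 522.7 176.2] 176.7
red [280. 167.] 67 [524.1 259.9 149.3] [525.  265.7 153.3] 154.8
red [195. 191.] 30 [382.4 554.1  23.3] [381.4 555.8  24.5] 25.9
red [251. 229.] 44 [381.6  79.7  90.6] [382.9  82.1  93.1] 94.6
red [376. 260.] 156 [ 503.2 -165.   105.6] [ 506.  -160.2  108.2] 109.9
blue [307. 163.] 52 [590.6 255.8 150.3] [593.2 258.5 153.5] 155.1
blue [395. 282.] 150 [ 488.2 -235.6  106.7] [ 490.8 -232.7  108.6] 110.2
blue [546. 452.] 495 [ 499.4 -498.    27.2] [ 499.6 -496.8   31.4] 32.9
green [275. 175.] 51 [485.9 202.3 150. ] [487.  204.3 153.1] 154.8
green [259. 218.] 29 [399.2  82.7 108.1] [400.9  83.9 111. ] 112.5
green [407. 267.] 156 [ 531.4 -207.7  106.4] [ 533.9 -203.6  108.2] 109.8
green [427. 272.] 23 [ 619.5 -157.9   47.2] [ 620.8 -159.5   52.8] 53.9
green [432. 275.] 25 [ 618.5 -172.6   49. ] [ 620.8 -172.3   54.1] 55.2
yellow [328. 176.] 70 [585.2 139.7 148.6] [587.4 143.7 152.9] 154.6
side
red [387.  42.] 29 [  925.3 -1865.9   165.6] [  925.2 -1872.1   175.2] 175.5
red [364. 188.] 78 [ 505.5 -153.   105.5] [ 506.  -156.8  110.5] 111.9
red [389. 254.] 61 [381.8  89.4  92.9] [384.1  97.5  99.9] 96.8
red [271. 261.] 168 [523.3 272.9 152.8] [525.1 268.8 155. ] 156.7
red [  4. 306.] 211 [795.6 522.7 163.7] [803.7 520.  170.2] 171.4
blue [396. 170.] 104 [ 510.5 -470.3   26.6] [ 519.2 -491.6   31.3] 32.3
blue [379. 177.] 63 [ 490.7 -223.   106.6] [ 492.5 -227.9  110.3] 111.6
blue [234. 252.] 148 [590.3 269.4 152.1] [593.2 265.7 155.3] 156.9
green [358. 180.] 62 [ 533.4 -194.8  105.5] [ 535.1 -197.5  110.5] 111.6
green [380. 244.] 44 [399.3  90.3 110.8] [400.9  88.8 112.5] 114.0
green [307. 248.] 147 [487.1 215.8 152. ] [489.2 210.8 155.1] 156.8
yellow [450. 124.] 17 [ 413.5 -744.4   98.8] [ 414.3 -746.   104.1] 105.3
yellow [269. 221.] 126 [586.2 152.3 151.7] [588.1 148.7 155.3] 156.8
```

View pics/side0.png

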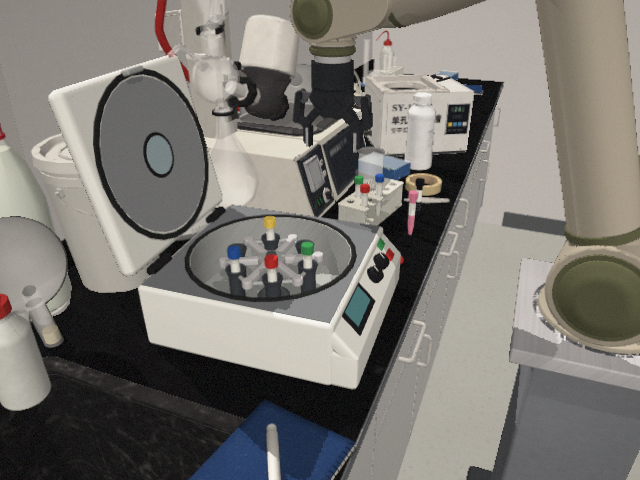

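View pics/crop0.png

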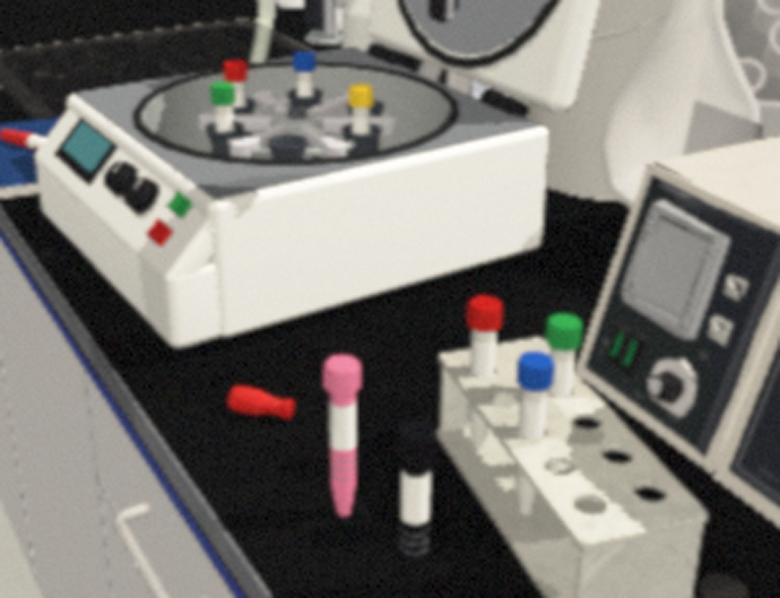

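The side view matches: blue (235,252), red (271,261), green (307,248) and yellow (269,221) are in the rotor, with red (364,188), blue (379,177) and green (358,180) in the rack. In the crop, the red cap at (485,313), green at (564,330) and blue at (535,370) stand in the rack holes. The pink (342,370) and black (416,450) look-alikes stand on the worktop outside the rack, so I leave them alone.

```bash
cat > fit.py <<'E'
import numpy as np
from scipy.optimize import least_squares
rt={'red':(525,267.2),'blue':(593.2,262.1),'green':(488.1,207.5),'yellow':(587.7,146.2)}
K={'blue':1,'red':2,'green':3,'yellow':5}
rk={'red':((18,-72),(506,-158.5)),'green':((-18,-36),(534.5,-200.5)),'blue':((18,0),(491.7,-230.3))}
b=lambda p,k:np.array(p[:2])+68*np.array([np.cos(p[2]+k*np.pi/3),np.sin(p[2]+k*np.pi/3)])
def h(p,q): c,s=np.cos(p[2]),np.sin(p[2]); return np.array(p[:2])+np.array([[c,-s],[s,c]])@q
f1=least_squares(lambda p:np.concatenate([b(p,K[c])-rt[c] for c in rt]),[556,206,-.04])
f2=least_squares(lambda p:np.concatenate([h(p,a)-m for a,m in rk.values()]),[509,-234,np.pi-.2+.4])
E
python3 - <<'E'
from fit import *
from h import *
print('rotor',f1.x.round(3),f1.fun.round(1)); print('rack',f2.x.round(3),f2.fun.round(1))
for k in range(6): print(k,b(f1.x,k).round(1))
for x in(-18,18):
  for y in(-72,-36,0,36,72): print((x,y),h(f2.x,(x,y)).round(1))
P=np.concatenate([world(g,c2w(g)).reshape(-1,3) for g in [dict(np.load(f"pics/{n}0.npz")) for n in("scene","side")]])
xs=np.arange(420,720,20)
print('y\\x',xs)
for y in range(320,-340,-20):
    r=[]
    for x in xs:
        q=P[(abs(P[:,0]-x-10)<10)&(abs(P[:,1]-y-10)<10),2]; r.append(int(np.percentile(q,98)) if len(q)>3 else -9)
    print(y,r)
E
```

```text
rotor [ 5.56358e+02  2.05675e+02 -4.30000e-02] [-0.1 -1.2 -0.3  0.9  0.3  1.1  0.1 -0.8]
rack [ 509.831 -232.919    2.952] [-0.3 -0.3 -0.2 -0.5  0.5  0.8]
0 [624.3 202.7]
1 [592.9 263. ]
2 [524.9 266. ]
3 [488.4 208.6]
4 [519.9 148.3]
5 [587.8 145.4]
(-18, -72) [ 541.1 -165.6]
(-18, -36) [ 534.3 -201. ]
(-18, 0) [ 527.5 -236.3]
(-18, 36) [ 520.7 -271.7]
(-18, 72) [ 513.9 -307. ]
(18, -72) [ 505.7 -158.8]
(18, -36) [ 498.9 -194.2]
(18, 0) [ 492.2 -229.5]
(18, 36) [ 485.4 -264.9]
(18, 72) [ 478.6 -300.2]
y\x [420 440 460 480 500 520 540 560 580 600 620 640 660 680 700]
320 [126, 126, 128, 128, 128, 127, 125, 124, 128, 129, 129, 126, 126, 131, 164]
300 [126, 128, 128, 127, -9, -9, -9, -9, -9, -9, 128, 128, 128, 130, 165]
280 [128, 129, 122, -9, 118, 122, 118, 119, 121, -9, -9, 128, 129, 128, 169]
260 [128, 128, -9, -9, 155, 156, 119, 119, 156, 156, -9, -9, 129, 128, 162]
240 [129, -9, -9, 118, 147, 155, 118, 118, 156, 153, 119, -9, 125, 128, 156]
220 [129, -9, 120, 147, 118, 118, 118, 118, 117, 117, 118, 39, 39, 128, 152]
200 [129, -9, 150, 156, 120, 117, 125, 125, 117, 119, 118, 118, 3
[... 1136 characters left out ...]
, -9, -9, -9]
-140 [3, 0, 0, 63, 63, 64, 63, -9, -9, 37, 96, 154, 161, 161, 161]
-160 [2, 2, 0, 109, 111, 64, 63, 63, -9, 54, 127, 158, 161, 162, 162]
-180 [2, 3, 0, 109, 110, 64, 64, -9, 0, 55, 124, 159, 162, 162, 162]
-200 [2, 2, 26, 63, 62, 110, 109, -9, 3, 51, 130, 160, 162, 162, 162]
-220 [2, 2, 61, 103, 63, 111, 110, 0, 2, 56, 138, 160, 162, 161, 348]
-240 [2, 2, 63, 110, 108, 62, 62, -9, 2, 55, 121, 159, 161, 162, 380]
-260 [2, 2, 63, 104, 63, 62, 62, 0, 0, 46, 120, 160, 161, 161, 410]
-280 [2, 2, 63, 63, 63, 62, -9, -9, 0, 48, 108, 161, 162, 162, 422]
-300 [2, 58, 63, 63, 62, 64, -9, 2, 2, 51, 116, 161, 163, 174, 419]
-320 [0, 62, 64, 64, 64, 63, 1, 0, 0, 54, 116, 161, 172, 175, 405]
```

```bash
python3 -m crank '[[50,20,-18.7,0,0],[100,40,-18.7,0,0],[145.7,62.8,-18.7,0,0],[145.7,62.8,-18.7,0,0],[145.7,62.8,-18.7,0,0],[145.7,62.8,-18.7,0,0]]'; cat > look.py <<'E'
import sys
from h import *
s=status.get_state(); g=get_image("wrist"); o,W=caps(g,c2w(g,s),amin=60)
print(s['ee_pos'].round(1),s['grip_width'],s['ft_force'].round(1),s['t']); [print(*x) for x in o]
cv2.imwrite(f"pics/{sys.argv[1]}.png",g["pixels"]); np.savez(f"pics/{sys.argv[1]}.npz",W=W,d=g['depth'])
E
python3 look.py w1
```

```text
t: 0.9
ee_pos: [587.6, 144.6, 250.2]
tcp_rot: [0.0, 0.708, 0.707, -0.0]
ft_force: [-0.0, 0.2, -0.3]
grip_width: 42.7
grasp_force: 0.0
[587.6 144.6 250.2] 42.697870878126764 [-0.   0.2 -0.3] 0.9
red [214.  42.] 1239 [527.4 266.1 155. ] [526.4 267.1 155. ] 156.5
red [ 82. 292.] 153 [384.3  87.6  94.7] [393.7  90.1 107.5] 97.0
blue [331.  46.] 1143 [593.8 263.3 155.2] [593.6 263.9 155. ] 156.4
green [161. 143.] 1064 [491.9 210.1 155. ] [490.  210.  154.9] 156.3
yellow [322. 242.] 909 [588.6 148.3 155.1] [588.6 146.8 154.8] 156.2
```

View pics/w1.png

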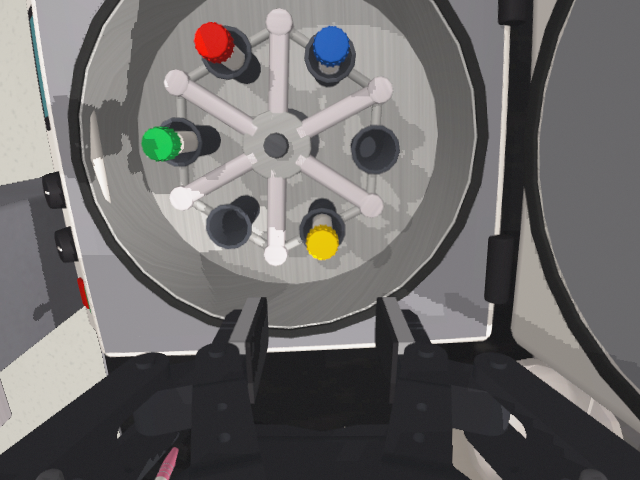

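The wrist view shows yellow at (322,242), red (213,42), blue (331,45) and green (161,143). The free buckets are at (376,148) and (229,226). The positions agree with the fit to about 1–2 mm, so I grasp yellow now.

```bash
python3 -m crank '[[0.8,0.5,40,0,0],[0.8,0.5,80,0,0],[0.8,0.5,110,0,0],[0.8,0.5,124,0,0],[0.8,0.5,124,0,0],[0.8,0.5,124,0,1],[0.8,0.5,124,0,1],[0.8,0.5,124,0,1],[0.8,0.5,124,0,1],[0.8,0.5,124,0,1]]'
```

```text
t: 2.2
ee_pos: [589.0, 146.5, 127.5]
tcp_rot: [0.001, 0.707, 0.707, 0.001]
ft_force: [-1.0, -0.7, 6.3]
grip_width: 17.0
grasp_force: 58.4
```

```bash
python3 -m crank '[[0,0,-10,0,1],[0,0,-30,0,1],[0,0,-60,0,1],[0,0,-95,0,1],[0,0,-125,0,1],[0,0,-125,0,1],[0,0,-125,0,1]]'; python3 look.py w2
```

```text
t: 3.08
ee_pos: [587.9, 146.5, 250.1]
tcp_rot: [-0.001, 0.707, 0.707, -0.001]
ft_force: [1.0, -0.7, -0.4]
grip_width: 16.5
grasp_force: 58.5
[587.9 146.5 250.1] 16.519660343066356 [ 1.  -0.7 -0.4] 3.075
red [214.  45.] 1243 [527.4 266.2 155. ] [526.3 267.2 155. ] 156.4
red [ 83. 293.] 148 [384.3  87.9  94.8] [393.1  90.9 107.2] 96.9
blue [331.  49.] 1140 [593.8 263.4 155.1] [593.8 263.8 155. ] 156.4
green [161. 146.] 1073 [491.9 210.1 155. ] [489.8 210.  155. ] 156.2
```

View pics/w2.png

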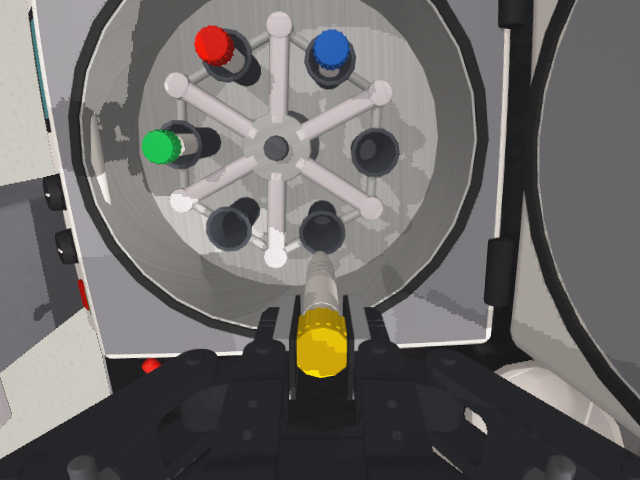

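The yellow tube is held between the pads, cap at (322,340) and tip at (320,258). Bucket 5 is empty. I check its tilt from the depth image.

```bash
cat > tilt.py <<'E'
import numpy as np,sys
from bench import status
W=np.load(f"pics/{sys.argv[1]}.npz")['W']; e=status.get_state()['ee_pos']
D=W-e
for z0 in range(-80,50,10):
    m=(abs(D[...,0])<14)&(abs(D[...,1])<22)&(abs(D[...,2]-z0)<5); q=D[m]
    if len(q)>15: print(z0,len(q),'x',np.percentile(q[:,0],[3,97]).round(1),'ymax',np.percentile(q[:,1],97).round(1),'zmin/max',q[:,2].min().round(1),q[:,2].max().round(1))
E
python3 tilt.py w2
```

```text
-70 39 x [-4.3  4.2] ymax 6.0 zmin/max -74.8 -65.1
-60 50 x [-4.6  4.9] ymax 7.3 zmin/max -64.2 -55.1
-50 162 x [-6.8  6.5] ymax 7.7 zmin/max -54.9 -45.0
-40 173 x [-6.6  6.8] ymax 7.7 zmin/max -45.0 -35.0
-30 206 x [-6.6  6.8] ymax 7.8 zmin/max -35.0 -25.1
-20 262 x [-6.5  7. ] ymax 7.9 zmin/max -25.0 -15.0
-10 302 x [-6.5  7. ] ymax 8.0 zmin/max -14.8 -5.0
0 433 x [-7.8  9. ] ymax 10.1 zmin/max -4.9 5.0
10 517 x [-13.5  13.4] ymax 12.0 zmin/max 5.0 15.0
20 1126 x [-13.1  13.2] ymax 11.9 zmin/max 15.0 25.0
30 3089 x [-12.  12.] ymax 11.8 zmin/max 25.0 35.0
40 1438 x [-13.   13.1] ymax 12.6 zmin/max 35.0 45.0
```

```bash
python3 -m crank '[[-50,-12,0,0,1],[-110,-27,0,0,1],[-170,-42,0,0,1],[-230,-56,0,0,1],[-290,-71,0,0,1],[-350,-86,0,0,1],[-410,-100,0,0,1],[-446.5,-109.5,0,0,1],[-446.5,-109.5,0,0,1],[-446.5,-109.5,50,0,1],[-446.5,-109.5,85,0,1],[-446.5,-109.5,85,0,1]]'; python3 look.py w3; python3 tilt.py w3
```

```text
t: 4.62
ee_pos: [478.1, -298.2, 163.6]
tcp_rot: [-0.003, 0.707, 0.707, 0.0]
ft_force: [-0.6, -0.6, 0.7]
grip_width: 16.8
grasp_force: 58.6
[ 478.1 -298.2  163.6] 16.823843688783448 [-0.6 -0.6  0.7] 4.625
red [379.   5.] 373 [ 505.4 -168.   105.1] [ 506.4 -167.9  109.3] 110.6
blue [350. 138.] 1287 [ 492.2 -229.5  110.3] [ 492.2 -229.6  110.1] 111.4
green [548.  25.] 197 [ 618.6 -159.2   49.9] [ 620.2 -159.5   56.5] 56.0
green [546.  48.] 203 [ 618.4 -172.8   50.5] [ 620.5 -172.8   55.9] 57.1
green [437.  80.] 1635 [ 533.2 -202.2  110.1] [ 534.7 -201.4  110. ] 111.4
yellow [321. 313.] 181 [ 478.1 -289.   178.4] [ 478.7 -289.6  178.1] 179.9
-70 42 x [-5.4  3. ] ymax 7.3 zmin/max -74.9 -65.1
-60 75 x [-7.5  4.7] ymax 8.6 zmin/max -65.0 -55.1
-50 163 x [-7.6  5.4] ymax 8.9 zmin/max -54.9 -45.1
-40 208 x [-7.9  6.1] ymax 8.8 zmin/max -45.0 -35.0
-30 203 x [-7.3  5.8] ymax 8.8 zmin/max -35.0 -25.0
-20 265 x [-7.5  6.1] ymax 8.9 zmin/max -25.0 -15.0
-10 309 x [-7.3  6.2] ymax 8.9 zmin/max -15.0 -5.1
0 472 x [-12.1  12.4] ymax 12.7 zmin/max -5.0 5.0
10 652 x [-13.4  13.4] ymax 12.9 zmin/max 5.0 15.0
20 1666 x [-12.7  12.8] ymax 12.7 zmin/max 15.0 25.0
30 2673 x [-12.4  12.5] ymax 12.6 zmin/max 25.0 35.0
40 1442 x [-13.2  13.2] ymax 13.6 zmin/max 35.0 45.0
```

View pics/w3.png

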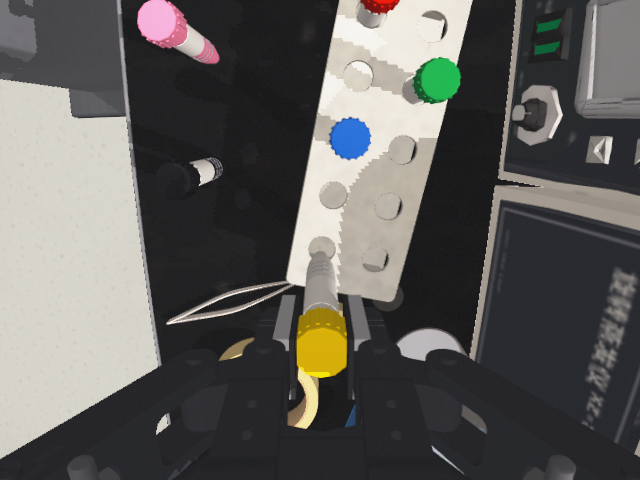

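The yellow tip (320,258) is just above the free hole at (322,247). The rack fit holds to within 0.5 mm, so I lower it.

```bash
python3 -m crank '[[0,0,0,0,1],[0,0,20,0,1],[0,0,40,0,1],[0,0,55,0,1],[0,0,70,0,1],[0,0,80,0,1],[0,0,82,0,1],[0,0,82,0,1],[0,0,82,0,1]]'
```

```text
t: 5.8
ee_pos: [479.0, -300.2, 84.5]
tcp_rot: [0.0, 0.707, 0.707, -0.0]
ft_force: [-0.9, 0.0, -0.1]
grip_width: 16.7
grasp_force: 58.6
```

```bash
python3 -m crank '[[0,0,1,0,1],[0,0,2,0,1],[0,0,3,0,1],[0,0,3.5,0,1],[0,0,3.5,0,1]]'
```

```text
t: 6.42
ee_pos: [479.5, -300.9, 82.3]
tcp_rot: [0.002, 0.707, 0.707, -0.0]
ft_force: [-2.1, -0.4, 12.0]
grip_width: 16.7
grasp_force: 59.7
```

```bash
python3 -m crank '[[0,0,-1.5,0,1],[0,0,-1.5,0,0.1],[0,0,-1.5,0,0],[0,0,-1.5,0,0],[0,0,-1.5,0,0],[0,0,-20,0,0],[0,0,-60,0,0],[0,0,-110,0,0],[0,0,-140,0,0],[0,0,-140,0,0],[0,0,-140,0,0]]'; python3 look.py w4
```

```text
t: 7.8
ee_pos: [478.5, -299.7, 219.3]
tcp_rot: [-0.001, 0.707, 0.707, -0.0]
ft_force: [-0.6, 0.1, -0.6]
grip_width: 42.6
grasp_force: 0.0
[ 478.5 -299.7  219.3] 42.64555562586746 [-0.6  0.1 -0.6] 7.8
red [367.  16.] 1030 [ 505.8 -161.2  110.1] [ 506.3 -160.9  110.1] 111.5
blue [343. 134.] 780 [ 492.3 -229.7  110.3] [ 492.2 -229.8  110.2] 111.5
blue [355. 390.] 509 [ 510.2 -468.4   28.2] [ 516.3 -489.6   36. ] 37.0
green [507.  40.] 128 [ 618.4 -159.3   50. ] [ 620.  -159.6   55.8] 56.3
green [506.  59.] 132 [ 618.4 -172.7   49.8] [ 620.3 -173.1   55.8] 56.6
green [411.  88.] 932 [ 533.5 -202.   110.2] [ 534.2 -201.9  110.4] 111.6
yellow [321. 240.] 788 [ 478.6 -298.2  110.1] [ 478.6 -299.6  109.9] 111.4
```

Yellow stands at (478.6,-299.6) with its cap top at 110, so it is seated. Next is the red tube.

```bash
python3 -m crank '[[50,10,0,0,0],[110,22,0,0,0],[140.3,27,0,0,0],[140.3,27,0,0,0],[140.3,27,50,0,0],[140.3,27,95,0,0],[140.3,27,130,0,0],[140.3,27,139.5,0,0],[140.3,27,139.5,0,0],[140.3,27,139.5,0,1],[140.3,27,139.5,0,1],[140.3,27,139.5,0,1]]'; python3 -m crank '[[0,0,0,0,1],[0,0,0,0,1],[0,0,-10,0,1],[0,0,-40,0,1],[0,0,-80,0,1],[0,0,-130,0,1],[0,0,-170,0,1],[0,0,-170,0,1],[0,0,-170,0,1]]';python3 look.py w5; python3 tilt.py w5
```

```text
t: 9.35
ee_pos: [506.4, -160.1, 82.3]
tcp_rot: [0.001, 0.707, 0.707, 0.0]
ft_force: [-0.2, 0.1, 6.4]
grip_width: 16.6
grasp_force: 58.5
t: 10.48
ee_pos: [505.4, -159.5, 250.4]
tcp_rot: [-0.001, 0.707, 0.707, -0.0]
ft_force: [0.5, -0.3, -1.5]
grip_width: 16.7
grasp_force: 58.6
[ 505.4 -159.5  250.4] 16.708281556305867 [ 0.5 -0.3 -1.5] 10.475
green [447. 214.] 77 [ 618.5 -159.2   50.2] [ 620.3 -159.3   55.1] 56.1
green [446. 229.] 79 [ 618.6 -172.8   49.9] [ 620.3 -172.6   57.1] 58.0
green [358. 280.] 580 [ 534.1 -198.9  110.2] [ 534.7 -200.7  110. ] 111.4
yellow [299. 386.] 101 [ 486.2 -297.2  108.8] [ 486.2 -299.7  110. ] 111.2
-70 29 x [-3.   3.3] ymax 6.8 zmin/max -74.7 -65.8
-60 52 x [-4.2  5.2] ymax 8.3 zmin/max -64.9 -55.2
-50 152 x [-6.4  7. ] ymax 8.8 zmin/max -54.8 -45.0
-40 172 x [-6.2  6.9] ymax 8.9 zmin/max -44.9 -35.0
-30 207 x [-6.3  7.1] ymax 8.8 zmin/max -35.0 -25.0
-20 255 x [-6.3  7.2] ymax 9.1 zmin/max -25.0 -15.1
-10 299 x [-6.2  7.2] ymax 8.9 zmin/max -15.0 -5.0
0 423 x [-7.7  9. ] ymax 9.0 zmin/max -5.0 5.0
10 507 x [-13.5  13.4] ymax 11.9 zmin/max 5.0 15.0
20 1086 x [-13.1  13.1] ymax 11.9 zmin/max 15.0 25.0
30 3139 x [-11.9  12. ] ymax 11.7 zmin/max 25.0 35.0
40 1430 x [-13.   13.2] ymax 12.6 zmin/max 35.0 45.0
```

```bash
python3 -m crank '[[50,13,0,0,1],[110,30,0,0,1],[170,46,0,0,1],[230,62,0,0,1],[280,75,0,0,1],[305.4,82.3,0,0,1],[305.4,82.3,0,0,1],[305.4,82.3,0,0,1],[305.4,82.3,0,0,1],[305.4,82.3,30,0,1],[305.4,82.3,45,0,1],[305.4,82.3,45,0,1]]'; python3 -m crank '[[0,0,15,0,1],[0,0,30,0,1],[0,0,45,0,1],[0,0,60,0,1],[0,0,70,0,1],[0,0,76,0,1],[0,0,76,0,1]]'; python3 -m crank '[[0,0,1.5,0,1],[0,0,3,0,1],[0,0,4,0,1],[0,0,4,0,1]]'
```

```text
t: 12.02
ee_pos: [587.8, 145.2, 205.3]
tcp_rot: [-0.001, 0.707, 0.707, -0.001]
ft_force: [0.4, -0.6, 0.1]
grip_width: 16.8
grasp_force: 58.6
t: 12.9
ee_pos: [588.1, 145.7, 129.8]
tcp_rot: [-0.0, 0.707, 0.707, -0.0]
ft_force: [-0.1, -0.1, -0.4]
grip_width: 16.8
grasp_force: 58.6
t: 13.4
ee_pos: [588.7, 145.7, 127.3]
tcp_rot: [0.001, 0.707, 0.707, 0.001]
ft_force: [-1.1, -0.4, 6.5]
grip_width: 16.8
grasp_force: 59.2
```

```bash
python3 -m crank '[[0,0,-1,0,1],[0,0,-1,0,0.1],[0,0,-1,0,0],[0,0,-1,0,0],[0,0,-1,0,0],[0,0,-20,0,0],[0,0,-60,0,0],[0,0,-104,0,0],[0,0,-104,0,0]]'; python3 look.py w6; python3 -m crank '[[-50,-8,0,0,0],[-110,-17,0,0,0],[-170,-26,0,0,0],[-230,-36,0,0,0],[-290,-45,0,0,0],[-346.8,-53.7,0,0,0],[-346.8,-53.7,0,0,0],[-346.8,-53.7,0,0,0],[-346.8,-53.7,50,0,0],[-346.8,-53.7,90,0,0],[-346.8,-53.7,90,0,0]]'; python3 look.py w7
```

```text
t: 14.52
ee_pos: [589.3, 145.8, 233.5]
tcp_rot: [0.002, 0.707, 0.707, 0.002]
ft_force: [-0.0, -0.1, -0.3]
grip_width: 42.8
grasp_force: 0.0
[589.3 145.8 233.5] 42.7902840571988 [-0.  -0.1 -0.3] 14.525
red [202.  38.] 1451 [527.5 266.1 155. ] [526.2 267.  155.2] 156.4
red [318. 251.] 1022 [588.4 149.  155.1] [588.7 147.6 155. ] 156.3
red [ 67. 302.] 129 [384.   87.6  94.5] [394.2  86.  108. ] 97.0
blue [328.  42.] 1338 [593.8 263.2 155.1] [593.6 264.1 155.1] 156.4
green [146. 146.] 1249 [492.1 210.2 154.9] [489.9 209.9 154.7] 156.3
t: 15.95
ee_pos: [533.4, -199.0, 137.5]
tcp_rot: [-0.003, 0.706, 0.708, -0.001]
ft_force: [0.7, -0.4, 0.1]
grip_width: 42.6
grasp_force: 0.0
[ 533.4 -199.   137.5] 42.567543875969434 [ 0.7 -0.4  0.1] 15.95
green [465. 189.] 179 [ 618.6 -159.3   49.8] [ 620.6 -159.2   57. ] 56.9
green [462. 211.] 193 [ 618.5 -172.8   50.6] [ 620.7 -172.8   55.8] 57.0
green [323. 290.] 1583 [ 534.6 -198.7  110.1] [ 534.6 -200.6  109.8] 111.3
```

Red is in bucket 5 with its cap top at 155, 134.8 mm from the loaded red. Next is green.

```bash
python3 -m crank '[[0,0,30,0,0],[0,0,50,0,0],[0,0,59,0,0],[0,0,59,0,0],[0,0,59,0,1],[0,0,59,0,1],[0,0,59,0,1],[0,0,59,0,1],[0,0,59,0,1]]'; python3 -m crank '[[0,0,-10,0,1],[0,0,-40,0,1],[0,0,-80,0,1],[0,0,-130,0,1],[0,0,-170,0,1],[0,0,-170,0,1],[0,0,-170,0,1]]';python3 look.py w8; python3 tilt.py w8
```

```text
t: 17.12
ee_pos: [534.9, -201.5, 82.2]
tcp_rot: [0.001, 0.707, 0.707, 0.0]
ft_force: [-0.7, -0.2, 6.4]
grip_width: 16.7
grasp_force: 58.4
t: 18.0
ee_pos: [534.0, -200.9, 250.2]
tcp_rot: [-0.001, 0.707, 0.707, -0.0]
ft_force: [0.5, -0.0, -0.6]
grip_width: 16.6
grasp_force: 58.6
[ 534.  -200.9  250.2] 16.58644777646878 [ 0.5 -0.  -0.6] 18.0
blue [267. 264.] 591 [ 493.2 -227.3  110.1] [ 492.5 -228.9  110. ] 111.4
green [418. 167.] 69 [ 618.4 -159.2   49.4] [ 620.3 -159.1   54.3] 55.5
green [417. 183.] 71 [ 618.3 -172.8   49.6] [ 620.4 -172.7   55.9] 57.1
yellow [249. 337.] 128 [ 474.5 -291.6  107.8] [ 473.3 -295.6  109.3] 111.0
-70 31 x [-3.2  3.1] ymax 5.5 zmin/max -74.5 -65.6
-60 51 x [-4.6  4.1] ymax 7.0 zmin/max -64.8 -55.0
-50 156 x [-6.5  6.7] ymax 7.5 zmin/max -55.0 -45.1
-40 179 x [-6.6  6.8] ymax 7.5 zmin/max -44.9 -35.2
-30 210 x [-6.4  6.8] ymax 7.6 zmin/max -34.9 -25.0
-20 254 x [-6.4  7.1] ymax 7.8 zmin/max -25.0 -15.0
-10 307 x [-6.4  7.2] ymax 7.7 zmin/max -15.0 -5.0
0 438 x [-7.8  9. ] ymax 8.5 zmin/max -5.0 5.0
10 531 x [-13.4  13.5] ymax 12.0 zmin/max 5.0 15.0
20 1101 x [-13.1  13. ] ymax 11.9 zmin/max 15.0 25.0
30 3104 x [-12.  12.] ymax 11.7 zmin/max 25.0 35.0
40 1431 x [-13.   13.1] ymax 12.6 zmin/max 35.0 45.0
```

```bash
python3 -m crank '[[50,11,0,0,1],[110,25,0,0,1],[170,38,0,0,1],[230,51,0,0,1],[290,65,0,0,1],[350,78,0,0,1],[404.6,90.4,0,0,1],[404.6,90.4,0,0,1],[404.6,90.4,0,0,1],[404.6,90.4,0,0,1],[404.6,90.4,25,0,1],[404.6,90.4,45,0,1]]'; python3 look.py w9;  python3 -m crank '[[0,0,0,0,1],[0,0,15,0,1],[0,0,30,0,1],[0,0,45,0,1],[0,0,60,0,1],[0,0,70,0,1],[0,0,76,0,1],[0,0,76,0,1]]'; python3 -m crank '[[0,0,1.5,0,1],[0,0,3,0,1],[0,0,4,0,1],[0,0,4,0,1]]'
```

```text
t: 19.55
ee_pos: [624.7, 202.2, 205.3]
tcp_rot: [-0.0, 0.708, 0.706, -0.0]
ft_force: [-0.3, -0.5, 0.2]
grip_width: 16.5
grasp_force: 58.6
[624.7 202.2 205.3] 16.489883421034474 [-0.3 -0.5  0.2] 19.55
red [126. 147.] 1685 [528.9 267.6 154.9] [526.4 267.4 154.9] 156.3
blue [258. 151.] 1453 [594.7 264.8 155.2] [593.9 264.3 155. ] 156.3
green [ 77. 255.] 1459 [493.  211.7 154.7] [490.  210.3 155.1] 156.2
t: 20.6
ee_pos: [624.8, 203.5, 129.8]
tcp_rot: [-0.0, 0.707, 0.707, -0.0]
ft_force: [0.7, 0.2, -0.4]
grip_width: 16.6
grasp_force: 58.6
t: 21.1
ee_pos: [625.3, 203.6, 127.3]
tcp_rot: [0.001, 0.707, 0.707, 0.001]
ft_force: [-1.2, 0.1, 5.4]
grip_width: 17.0
grasp_force: 59.1
```

Contact on the floor is at the expected height, so I release and go to blue. The target is the blue cap in the rack at (492,-229.6), not the black or pink look-alikes on the bench.

```bash
python3 -m crank '[[0,0,-1,0,1],[0,0,-1,0,0.1],[0,0,-1,0,0],[0,0,-1,0,0],[0,0,-1,0,0],[0,0,-20,0,0],[0,0,-60,0,0],[0,0,-104,0,0],[0,0,-104,0,0]]'; python3 look.py w10; python3 -m crank '[[-50,-15,0,0,0],[-110,-34,0,0,0],[-170,-52,0,0,0],[-230,-70,0,0,0],[-290,-89,0,0,0],[-350,-107,0,0,0],[-410,-125,0,0,0],[-433,-132.5,0,0,0],[-433,-132.5,0,0,0],[-433,-132.5,50,0,0],[-433,-132.5,90,0,0],[-433,-132.5,90,0,0]]'; python3 look.py w11
```

```text
t: 22.22
ee_pos: [625.9, 203.7, 233.9]
tcp_rot: [0.002, 0.707, 0.707, 0.003]
ft_force: [-0.1, -0.7, -0.4]
grip_width: 42.3
grasp_force: 0.0
[625.9 203.7 233.9] 42.327609717238154 [-0.1 -0.7 -0.4] 22.225
red [146. 148.] 1262 [528.7 267.6 155. ] [526.8 267.3 154.8] 156.4
red [272. 335.] 284 [595.4 150.2 154.1] [595.  147.2 154.7] 156.2
blue [263. 151.] 1107 [594.6 264.8 155.2] [594.  264.4 155.1] 156.4
green [100. 243.] 1136 [492.7 211.6 154.8] [489.8 210.2 154.9] 156.2
green [316. 253.] 977 [623.9 205.8 155.1] [624.1 204.  154.9] 156.3
t: 23.78
ee_pos: [491.3, -227.4, 137.4]
tcp_rot: [-0.003, 0.707, 0.708, -0.0]
ft_force: [1.0, 0.0, 0.4]
grip_width: 42.8
grasp_force: 0.0
[ 491.3 -227.4  137.4] 42.753370203741 [1.  0.  0.4] 23.775
blue [323. 289.] 1599 [ 492.5 -226.9  110.1] [ 492.5 -229.3  110. ] 111.3
green [539. 141.] 234 [ 618.7 -159.3   49.9] [ 620.9 -159.2   56.2] 56.7
green [536. 165.] 226 [ 618.5 -172.9   50.2] [ 620.5 -172.7   56. ] 57.0
yellow [297. 407.] 1414 [ 479.1 -294.7  109.6] [ 478.5 -297.9  109.7] 111.2
```

View pics/w11.png

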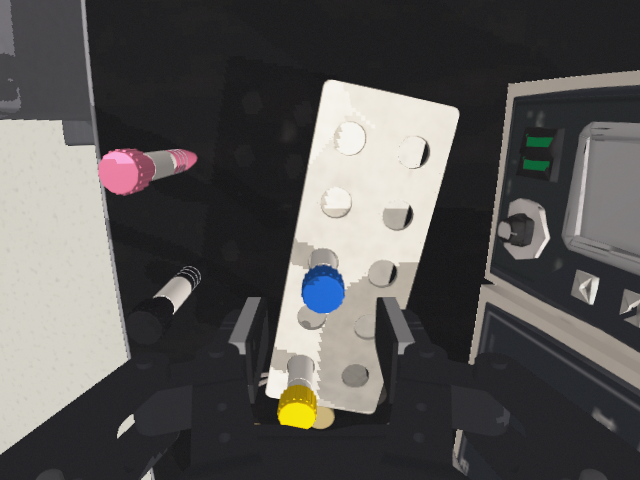

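The blue cap (323,289) is the rack tube, centred between the open fingers. Yellow (297,405) stands in its end hole. Pink (127,170) and black (147,325) are outside the rack. Green is seated 134.5 mm from its mate, so I grasp blue.

```bash
python3 -m crank '[[0,0,30,0,0],[0,0,50,0,0],[0,0,59,0,0],[0,0,59,0,0],[0,0,59,0,1],[0,0,59,0,1],[0,0,59,0,1],[0,0,59,0,1],[0,0,59,0,1]]'; python3 -m crank '[[0,0,-10,0,1],[0,0,-40,0,1],[0,0,-80,0,1],[0,0,-130,0,1],[0,0,-170,0,1],[0,0,-170,0,1],[0,0,-170,0,1]]';python3 look.py w12; python3 tilt.py w12
```

```text
t: 24.95
ee_pos: [492.8, -230.0, 82.2]
tcp_rot: [0.001, 0.707, 0.707, 0.0]
ft_force: [-0.5, -0.7, 6.7]
grip_width: 17.0
grasp_force: 58.3
t: 25.82
ee_pos: [492.0, -229.2, 250.3]
tcp_rot: [-0.001, 0.707, 0.707, -0.0]
ft_force: [0.5, 0.3, -1.3]
grip_width: 16.7
grasp_force: 58.5
[ 492.  -229.2  250.3] 16.73459291123173 [ 0.5  0.3 -1.3] 25.825
blue [342. 415.] 214 [ 515.7 -462.9   28.5] [ 516.5 -470.    33.9] 35.0
green [468. 135.] 87 [ 618.5 -159.6   49.6] [ 619.8 -159.6   57.3] 56.2
green [467. 150.] 90 [ 618.2 -172.7   49.6] [ 620.4 -172.9   55.2] 56.3
-70 34 x [-3.6  3.2] ymax 5.7 zmin/max -74.9 -65.0
-60 44 x [-4.5  3.7] ymax 7.3 zmin/max -64.1 -55.5
-50 160 x [-6.8  6.6] ymax 7.7 zmin/max -55.0 -45.0
-40 175 x [-6.6  6.9] ymax 7.7 zmin/max -45.0 -35.1
-30 213 x [-6.5  6.8] ymax 7.7 zmin/max -34.8 -25.0
-20 251 x [-6.3  7.1] ymax 7.9 zmin/max -25.0 -15.0
-10 308 x [-6.4  7.1] ymax 8.0 zmin/max -15.0 -5.0
0 434 x [-7.7  9.1] ymax 10.2 zmin/max -5.0 5.0
10 530 x [-13.5  13.5] ymax 12.0 zmin/max 5.0 15.0
20 1086 x [-13.1  13.1] ymax 11.9 zmin/max 15.0 25.0
30 3134 x [-11.8  12. ] ymax 11.8 zmin/max 25.0 35.0
40 1438 x [-12.9  13. ] ymax 12.5 zmin/max 35.0 45.0
```

```bash
python3 -m crank '[[50,4,0,0,1],[110,8,0,0,1],[170,13,0,0,1],[230,17,0,0,1],[290,22,0,0,1],[350,26,0,0,1],[378.8,28.2,0,0,1],[378.8,28.2,0,0,1],[378.8,28.2,0,0,1],[378.8,28.2,0,0,1],[378.8,28.2,25,0,1],[378.8,28.2,45,0,1]]'; python3 look.py w13; python3 -m crank '[[0,0,0,0,1],[0,0,15,0,1],[0,0,30,0,1],[0,0,45,0,1],[0,0,60,0,1],[0,0,70,0,1],[0,0,76,0,1],[0,0,76,0,1]]'; python3 -m crank '[[0,0,1.5,0,1],[0,0,3,0,1],[0,0,4,0,1],[0,0,4,0,1]]'
```

```text
t: 27.38
ee_pos: [520.5, 148.3, 205.2]
tcp_rot: [-0.0, 0.708, 0.707, -0.0]
ft_force: [0.6, 0.3, 0.0]
grip_width: 16.6
grasp_force: 58.5
[520.5 148.3 205.2] 16.575257167908735 [0.6 0.3 0. ] 27.375
red [331.  28.] 1829 [525.6 266.1 155.1] [525.9 267.  155.2] 156.4
red [445. 270.] 1391 [586.2 149.2 155. ] [587.8 147.4 154.9] 156.2
red [135. 322.] 309 [385.2  87.5  95.1] [385.4  85.3  95.3] 96.9
blue [474.  38.] 1894 [591.5 263.1 155. ] [593.2 263.9 155. ] 156.3
green [257. 152.] 1462 [490.2 210.4 155.2] [489.5 210.  154.9] 156.4
green [522. 166.] 1617 [621.2 204.1 154.9] [623.9 203.6 154.8] 156.3
green [144. 331.] 98 [397.5  87.7 108.7] [398.2  86.9 110. ] 111.5
t: 28.42
ee_pos: [520.5, 149.3, 129.8]
tcp_rot: [-0.0, 0.707, 0.707, -0.0]
ft_force: [-0.1, 0.5, 0.1]
grip_width: 17.2
grasp_force: 58.5
t: 28.92
ee_pos: [521.0, 149.4, 127.1]
tcp_rot: [0.001, 0.707, 0.707, 0.001]
ft_force: [-1.9, -0.3, 6.8]
grip_width: 16.7
grasp_force: 59.2
```

```bash
python3 -m crank '[[0,0,-1,0,1],[0,0,-1,0,0.1],[0,0,-1,0,0],[0,0,-1,0,0],[0,0,-1,0,0],[0,0,-20,0,0],[0,0,-60,0,0],[0,0,-114,0,0],[0,0,-114,0,0],[0,0,-114,0,0],[0,0,-114,0,0]]'; python3 -m crank '[[-60,0,0,0,0],[-120,0,0,0,0],[-150,0,0,0,0],[-150,0,0,0,0],[-150,0,0,0,0],[-150,0,0,0,0],[-150,0,0,0,0]]'; python3 look.py w14; python3 - <<'E'
from h import *
for n in("scene","side"):
    g=get_image(n); cv2.imwrite(f"pics/{n}1.png",g['pixels']); o,_=caps(g,c2w(g),lo=100,hi=160); print(n); [print(*x) for x in o]
a=cv2.imread("pics/scene1.png")[140:360,220:460];b=cv2.imread("pics/side1.png")[160:380,160:420]
cv2.imwrite("pics/end.png",cv2.resize(np.hstack([a,b]),None,fx=1.6,fy=1.6,interpolation=cv2.INTER_CUBIC))
E
```

```text
t: 30.3
ee_pos: [520.1, 149.2, 238.6]
tcp_rot: [-0.001, 0.707, 0.707, -0.001]
ft_force: [-0.5, 0.4, -0.1]
grip_width: 42.7
grasp_force: 0.0
t: 31.18
ee_pos: [520.5, 0.1, 239.9]
tcp_rot: [-0.0, 0.707, 0.708, -0.0]
ft_force: [0.6, -0.8, 0.4]
grip_width: 42.6
grasp_force: 0.0
[5.205e+02 1.000e-01 2.399e+02] 42.638035920139856 [ 0.6 -0.8  0.4] 31.175
red [442.   6.] 458 [586.2 139.  152.4] [588.4 139.1 154.9] 156.1
red [131. 115.] 372 [385.   85.   94.8] [385.4  85.1  95.5] 96.9
blue [320.   3.] 180 [519.9 140.1 147.3] [519.6 139.9 153. ] 154.3
green [141. 112.] 199 [398.8  85.5 109.9] [399.8  85.7 112.2] 113.3
scene
red [330. 132.] 22 [799.4 514.1 155.9] [800.4 515.3 157.4] 158.9
red [280. 167.] 68 [523.9 259.9 149.4] [524.7 263.6 153.6] 154.8
red [328. 176.] 69 [583.9 139.5 148.1] [586.2 142.8 153. ] 154.6
blue [307. 163.] 53 [590.4 256.5 150.1] [592.2 260.4 153.3] 154.7
blue [300. 180.] 71 [518.3 141.8 149.4] [518.9 146.3 153. ] 154.8
green [330. 168.] 44 [620.5 195.3 149.2] [622.9 197.5 152.5] 154.4
green [275. 176.] 52 [485.9 201.7 149.5] [486.6 206.1 152.9] 154.8
green [259. 218.] 29 [399.3  82.8 108.4] [400.8  82.4 110.6] 112.3
yellow [419. 307.] 179 [ 475.6 -304.4  108.4] [ 478.1 -301.2  108.4] 110.0
side
red [387.  44.] 12 [  925.9 -1875.    158. ] [  927.6 -1869.2   157.9] 159.8
red [269. 222.] 130 [585.6 152.5 152.2] [587.5 147.6 155.2] 156.9
red [271. 261.] 168 [523.1 272.7 152.5] [525.4 268.  155.3] 156.9
red [  5. 312.] 74 [794.6 527.1 155.7] [796.2 524.3 157.8] 159.6
blue [304. 229.] 122 [518.4 156.  152.1] [520.  150.9 155.3] 156.9
blue [234. 252.] 144 [590.7 269.7 151.7] [592.8 267.  155.2] 156.6
green [236. 232.] 113 [621.  209.9 152. ] [623.3 205.8 155.3] 156.8
green [380. 244.] 44 [399.4  90.8 110.2] [401.3  88.3 112.6] 114.5
green [307. 248.] 140 [486.8 215.7 151.7] [488.5 212.2 155.4] 156.9
yellow [393. 168.] 47 [ 477.9 -293.4  107.3] [ 478.6 -300.4  108.7] 110.3
```

View pics/end.png

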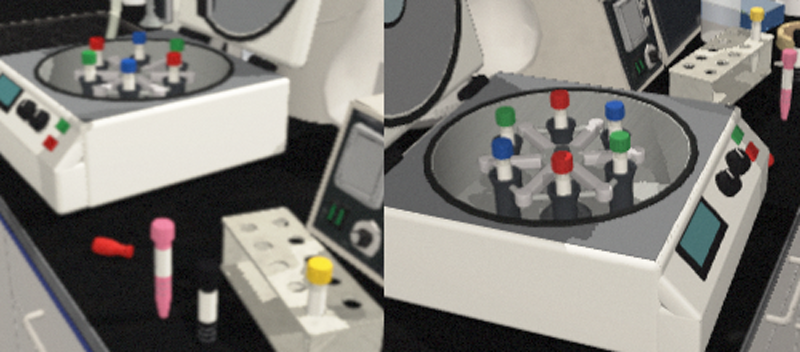

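In the right half, all six buckets are loaded with matching colours opposite each other: red (559,99)/(562,162), blue (615,110)/(502,148), green (506,116)/(620,141). In the left half, yellow stands upright in the rack at (319,270). The arm is clear, so I hand in.

```bash
python3 -c "
from bench import workorder
print(workorder.finish_job())"
```

```text
the job is handed in; nothing more can be done
None
```

I handed the job in at about 31 s: red, blue and green are seated in the buckets straight across from their colours, yellow stands in a free rack hole, and the three loaded tubes show no shift in the final pictures; the hand-in returned no verdict.

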